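Let the blotting plate overhang the bench ledge

ROBOT

A 6-joint arm with a two-finger parallel gripper is mounted at the origin on the work surface. World frame = base frame: x ahead of the robot, y to its left, z up, the work surface at z = 0. Lengths are in mm, angles in degrees, forces in N, time in s.
With the tool pointing down it reaches from about 250 to 775 mm from the base axis. Payload 8.9 kg.
Tool frame: the origin (TCP) lies midway between the tips of the shut fingers; the grasp point (between the pads) lies 19 mm behind it; z points along the fingers, x is the direction in which the jaws open and shut, and the axes are right-handed (so a half turn about z gives the same grasp; the last joint's range is limited). The gripper opens to 85 mm and grips with 20 to 120 N. Pads are 22 mm wide; open, the fingers measure 114 mm over their backs; the gripper's body (76 mm by 85 mm) begins 54 mm behind the grasp point. The pads swing forward as they close: fully open they stand 13 mm farther back than shut.
Start: joints at [64.727, 16.656, -8.789, 64.555, 0, 82.019], TCP at [156.045, 501.272, 231.305] pointing down, gripper open.
Joint ranges: [-144.48, 144.48], [-52.06, 99.96], [-74.48, 78.29], [-112.23, 115.85], [-86.99, 84.42], [-180, 180]. Speed limits (degrees/s): [127.2, 127.2, 159.86, 180, 180, 180].

INTERFACE

Orientations are given as a 3x3 rotation matrix whose columns are the frame's x, y, z axes.
In Python, from workcell import robot gives the robot as it stands.
- The arm moves only by the shell command python3 -m crank 'ROWS'. ROWS is JSON, a list of rows, each a list of 5 numbers: the shift along the tool's x, y, z in cm, then the turn about the tool's z in degrees, then the opening in per cent of the stroke, from 0 (shut) to 100 (fully open). A call has 1 to 5 rows; each row is the pose to reach, as a shift and turn from the pose commanded when the call began, along the tool's axes at that moment; what a row does not reach only later rows make up. A row lasts 1/10 s, in which the tool goes at most 50 mm and 8.59 degrees, less where a joint would pass 70% of its speed; a pose out of reach is approached as far as the arm can. A call with a gripper value outside its range is refused whole. The fingers move at their own pace and stop on an object; the grip force is fixed at half the most. Time passes only in rows, so rows that repeat a pose let the fingers close. It gives the time, the measured TCP pose, the force and the opening at its end, in the units of the state.
- robot.sense(): the state, without advancing time (a new reading comes with each control period).
- robot.capture(name): name is "side" or "top"; returns a dict with "img" (400x640x3 uint8, blue, green, red), "fov_y" (degrees; the focal length in pixels is half the picture's height over the tangent of half this angle, whatever the lens; pixels are square), "cx", "cy" (the principal point, pixels), "k1" (the pictures are not rectified: a ray, as slopes to the right and down, at radius r is drawn at 1 + k1 r^2 times it, then the intrinsics apply), "pose" (4x4, takes a point from camera to world coordinates). Camera axes: x right, y up, looking along -z (the intrinsics and any distortion apply to the point x, -y, -z); pixel columns grow to the right and rows downward; lengths in mm; the calibration is good to about 2 mm. A picture is of the moment at which its call begins. There is no depth.
- robot.job_done(): hands the job in, once; it reports no verdict.
The state is a dict: "time": time; "qpos": joint angles; "joint_vel": joint speeds; "tau": joint torques, N m; "tcp_pos": TCP position; "tool_rot": TCP orientation; "wrist_force": force on the tool from outside, world axes, zero at the start; "ft_torque": the same for the moment, N m; "grip_width": finger opening in mm.
Only numpy, scipy, OpenCV 4.12 (cv2) and the standard library are available. Lean on these libraries where they do the work, as an engineer would, in place of code of your own. Each camera call takes 0.05 s, during which the arm holds its last target.

TASK

The metal plate lies flat on the low bench ledge, where nobody can get a finger under it. Push it so that its long side lies against the ledge's upstand and about a third of its length sticks out past the end of the ledge that faces the open tray, ready to be picked up by its edge later. Only push it with the fingertips, never lift it, leave it lying there untouched, and do not disturb the tray, the tube rack, the bottle or the jar.

Things in the scene. Friction and masses are not known exactly. Their poses are not given: they have to be found in the camera images.
- ledge: Fixed low bench ledge: dark steel board 170 mm (x) by 340 mm (y) on two legs. Origin: on the bench under the board's middle; the flat top is 90 mm above it. Its two open ends are at y = +170 and -170 mm. Along its whole edge at +x (away from the robot) runs an aluminium upstand, 12 mm high above the board, 10 mm thick, inner face at x = +75 mm. The edge at x = -85 mm is open.
- plate: Loose bare aluminium plate, 100 mm (x) by 150 mm (y) by 6 mm thick, about 240 g, lying flat on the ledge board. Origin: centre of its underside. At the start it lies wholly on the board near its middle, 10 to 37 mm clear of the upstand, slightly crooked; against the upstand its origin is at x = +25 mm of the ledge. It tips off once half its length is past the end.
- tray: Loose open white plastic tray, 170 mm (x) by 130 mm (y) by 45 mm high, empty, standing on the bench just beyond one end of the ledge, at either its +y or its -y end. It marks the end that the plate has to stick out of; leave it alone. Origin: centre of its underside.
- rack: Loose grey block rack of capped tubes, 160 mm (x) by 100 mm (y) by 74 mm high overall, on the bench beyond the other end of the ledge; leave it alone. Origin: centre of its underside.
- bottle: Loose amber bottle, 54 mm diameter, 115 mm high, standing on the bench behind the upstand (far side); leave it alone. Origin: centre of its underside.
- jar: Loose white jar, 64 mm diameter, 75 mm high, standing on the bench behind the upstand (far side); leave it alone. Origin: centre of its underside.
Not all that is in view belongs to the job. There is more than one size of the plate; the one meant has the size given above.

How it is judged (in metres and radians):
At the end, for the whole second after the job is handed in: The plate lies flat and at rest on the ledge, its long side against the upstand (middle of that side within 8 mm, within 0.1 rad of parallel), with 35 to 62 mm of its 150 mm length past the end that faces the tray (((y of tray in the frame of ledge above 0 m and y of plate in the frame of ledge between 0.13 and 0.157 m) or (y of tray in the frame of ledge below 0 m and y of plate in the frame of ledge between -0.157 and -0.13 m)) and x of plate in the frame of ledge between 0.017 and 0.03 m and height (world z) of plate between 0.086 and 0.095 m and angle between plate's own z axis and vertical below 0.05 rad and angle between the y axis of plate and the y axis of ledge, either way round below 0.1 rad and linear speed of plate below 0.01 m/s); the robot touches nothing.
It fails at once if the plate is lifted more than 12 mm off the ledge (height (world z) of plate above 0.102 m).
It fails at once if the tray is moved by more than 15 mm (distance of tray from where it was at the start of the episode above 0.015 m).
It fails at once if the tube rack is moved by more than 15 mm (distance of rack from where it was at the start of the episode above 0.015 m).
It fails at once if the bottle is moved by more than 15 mm (distance of bottle from where it was at the start of the episode above 0.015 m).
It fails at once if the jar is moved by more than 15 mm (distance of jar from where it was at the start of the episode above 0.015 m).
It also fails if it takes over 51 s, if anything falls off the work surface, if the arm or the gripper's body presses on something with over 40 N, if the wrist force passes 120 N, or if a joint passes its speed limit or range.

## Working session

There is one attempt and no reset: what is moved stays moved. The work goes in short steps, Python scripts to look and compute and a shell command to move; the robot and the scene stay as the last step left them, time stands still between calls to the robot, and variables do not carry over. Pictures are saved under pics/ and viewed, and the job is handed in when it is done.

```bash
ls; mkdir -p pics; python3 - <<'E'
from workcell import robot
import cv2
s=robot.sense();print(s)
for n in("side","top"):
    c=robot.capture(n);cv2.imwrite(f"pics/{n}0.png",c["img"]);print(n,c["fov_y"],c["cx"],c["cy"],c["k1"],c["pose"])
E
```

```text
pics
{'time': 0.0, 'qpos': array([ 6.47273494e+01,  1.66886392e+01, -8.83069333e+00,  6.45552146e+01,
        7.41476455e-04,  8.20198247e+01]), 'joint_vel': array([ 0.02268084, -0.07182049, -0.0138217 , -0.1874604 , -0.00581089,
        0.02794123]), 'tau': array([ 1.02897804e-03, -5.37146866e+01,  3.31363750e+01,  1.59419485e-02,
        4.76639570e-05,  1.68545647e-06]), 'tcp_pos': array([155.84984113, 500.87593469, 230.73738029]), 'tool_rot': array([[ 2.97249125e-01,  9.54799789e-01, -5.67173115e-04],
       [ 9.54799090e-01, -2.97249603e-01, -1.17103536e-03],
       [-1.28669630e-03, -1.93447137e-04, -9.99999153e-01]]), 'wrist_force': array([-0.03505498, -0.34666878,  0.05725934]), 'ft_torque': array([0.04670077, 0.00562108, 0.00153957]), 'grip_width': 85.83623958129311}
side 50.3518158634028 320.61866440042996 196.08349574096476 -0.10675835748326863 [[ 7.95943449e-01  4.67074003e-01 -3.85118037e-01  1.33377121e+02]
 [-6.05355592e-01  6.09558360e-01 -5.11842958e-01 -5.55641412e+02]
 [-4.31662030e-03  6.40531406e-01  7.67919843e-01  9.63973268e+02]
 [ 0.00000000e+00  0.00000000e+00  0.00000000e+00  1.00000000e+00]]
top 51.26841894269994 320.30831180607925 197.75109147697023 -0.11107716489499335 [[ 1.97777881e-01  9.54982432e-01 -2.21116404e-01  3.85807787e+02]
 [-9.80232151e-01  1.93913369e-01 -3.92751348e-02  2.14094856e+01]
 [ 5.37036305e-03  2.24513161e-01  9.74456258e-01  9.88686023e+02]
 [ 0.00000000e+00  0.00000000e+00  0.00000000e+00  1.00000000e+00]]
```

View pics/side0.png

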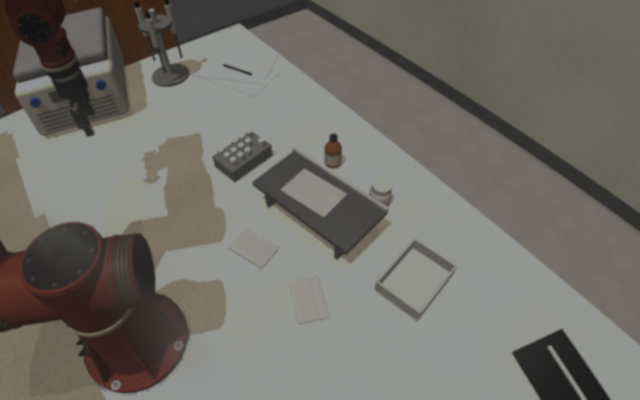

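View pics/top0.png

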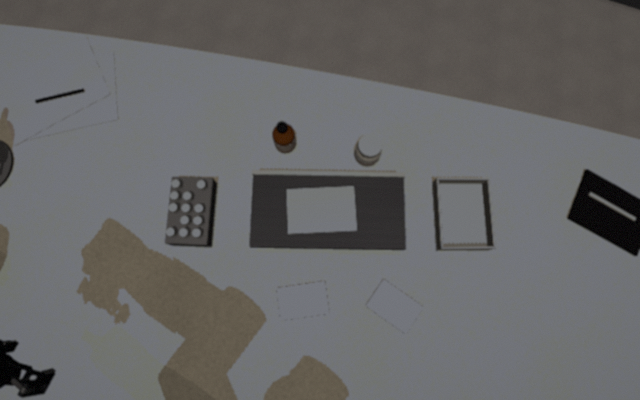

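The candidates for the plate in the top picture are the sheet on the ledge at (321,210) and two on the bench, at (303,300) and (394,304). The one on the ledge should fit, because it lies on the board. I'll check it in an enlarged crop and measure its size. The tray at (463,213) is at the right-hand (-y) end and the rack at (190,210) is at the other.

```bash
cat > h.py <<'E'
import numpy as np,cv2
def K(c):
    f=200/np.tan(np.radians(c["fov_y"])/2)
    return np.array([[f,0,c["cx"]],[0,f,c["cy"]],[0,0,1]]),np.array([c["k1"],0,0,0,0.])
def px2w(c,uv,z):
    k,d=K(c);p=cv2.undistortPoints(np.array(uv,float).reshape(-1,1,2),k,d).reshape(-1,2)
    r=np.c_[p[:,0],-p[:,1],-np.ones(len(p))]@np.array(c["pose"])[:3,:3].T;o=np.array(c["pose"])[:3,3]
    return o+r*((z-o[2])/r[:,2])[:,None]
def w2px(c,P):
    k,d=K(c);T=np.array(c["pose"]);q=(np.array(P,float)-T[:3,3])@T[:3,:3]
    q=q*[1,-1,-1]
    return cv2.projectPoints(q.reshape(-1,1,3),np.zeros(3),np.zeros(3),k,d)[0].reshape(-1,2)
E
python3 - <<'E'
from workcell import robot
import cv2,numpy as np
from h import *
c=robot.capture("top");im=c["img"]
a=cv2.resize(im[150:340,230:430],None,fx=4,fy=4,interpolation=cv2.INTER_CUBIC)[:600]
a=cv2.convertScaleAbs(a,alpha=1.6);cv2.imwrite("pics/crop0.png",a[:600,:800])
c=robot.capture("top");g=cv2.cvtColor(c["img"],6)
m=np.zeros_like(g);m[180:242,258:398]=255
b=((g>90)&(m>0)).astype(np.uint8)
n,l,st,ce=cv2.connectedComponentsWithStats(b)
i=1+np.argmax(st[1:,4]);print(st[i])
cn=max(cv2.findContours((l==i).astype(np.uint8),0,1)[0],key=cv2.contourArea)
w=px2w(c,cn.reshape(-1,2),96)[:,:2]
r=cv2.minAreaRect(w.astype(np.float32));print("plate",r,cv2.boxPoints(r))
for nm,pts,z in[("ledge corners",[(250,248),(405,248),(404,176),(253,175)],90),("tray top",[(433,179),(489,178),(494,249),(437,250)],45),("papers",[(277,286),(326,281),(329,313),(280,320),(384,279),(423,308),(405,332),(366,302)],0)]:
    print(nm,px2w(c,pts,z).round(0)[:,:2].tolist())
E
```

```text
[ 287  186   70   48 3035]
plate ((563.6469116210938, 50.84693145751953), (99.12823486328125, 149.1073760986328), 14.175856590270996) [[497.33398  110.99216 ]
 [533.8502   -33.574688]
 [629.95984   -9.298294]
 [593.4436   135.26855 ]]
ledge corners [[450.0, 184.0], [517.0, -144.0], [677.0, -117.0], [611.0, 216.0]]
tray top [[698.0, -193.0], [728.0, -328.0], [561.0, -359.0], [533.0, -226.0]]
papers [[383.0, 119.0], [417.0, 9.0], [347.0, -12.0], [309.0, 95.0], [448.0, -124.0], [399.0, -225.0], [338.0, -193.0], [388.0, -92.0]]
```

View pics/crop0.png

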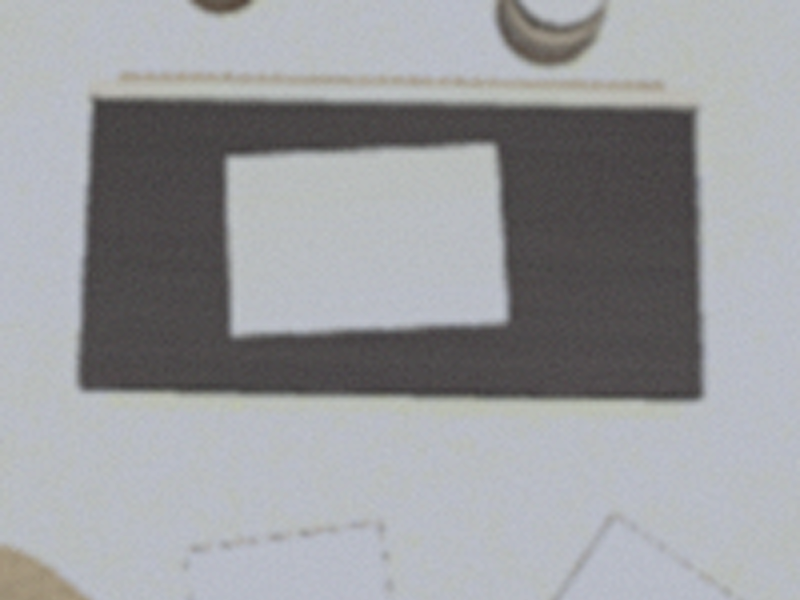

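```bash
cat >> h.py <<'E'
def ledge(c,roi):
    g=cv2.GaussianBlur(cv2.cvtColor(c["img"],6),(3,3),0);x0,y0,x1,y1=roi
    m=np.zeros_like(g);m[y0:y1,x0:x1]=255
    b=((g<70)&(m>0)).astype(np.uint8);b=cv2.morphologyEx(b,2,np.ones((5,5)))
    n,l,st,ce=cv2.connectedComponentsWithStats(b);i=1+np.argmax(st[1:,4])
    cn=max(cv2.findContours((l==i).astype(np.uint8),0,1)[0],key=cv2.contourArea)
    return cn.reshape(-1,2)
E
python3 - <<'E'
from workcell import robot
from h import *
c=robot.capture("top");g=cv2.cvtColor(c["img"],6)
print(g[210:214,245:257],g[240:254,300],g[165:190,300])
p=ledge(c,(235,165,420,260));w=px2w(c,p,90)[:,:2].astype(np.float32)
r=cv2.minAreaRect(w);print(r,cv2.boxPoints(r).round(1).tolist())
s=robot.capture("side");g=s["img"];cv2.imwrite("pics/s1.png",cv2.convertScaleAbs(cv2.resize(g[140:270,230:400],None,fx=4.6,fy=4.6,interpolation=2),alpha=1.6))
# overlay with est
ang=np.radians(11.5)
E
```

```text
[[118 117 117 120 118 109  80  54  44  45  47  45]
 [117 116 118 119 118 109  80  54  46  45  46  46]
 [118 118 118 120 119 108  77  54  47  47  46  47]
 [118 118 118 119 117 105  74  48  42  46  48  48]] [ 47  45  44  45  45  47  44  47  75 104 115 118 117 116] [117 119 118 112 104 107 114 117 114 100  76  45  43  43  43  48  43  47
  43  46  44  43  57  87 110]
((563.178955078125, 35.88777160644531), (162.3642578125, 336.3556213378906), 10.527069091796875) [[452.6000061035156, 186.39999389648438], [514.0999755859375, -144.3000030517578], [673.7000122070312, -114.5999984741211], [612.2999877929688, 216.10000610351562]]
```

View pics/s1.png

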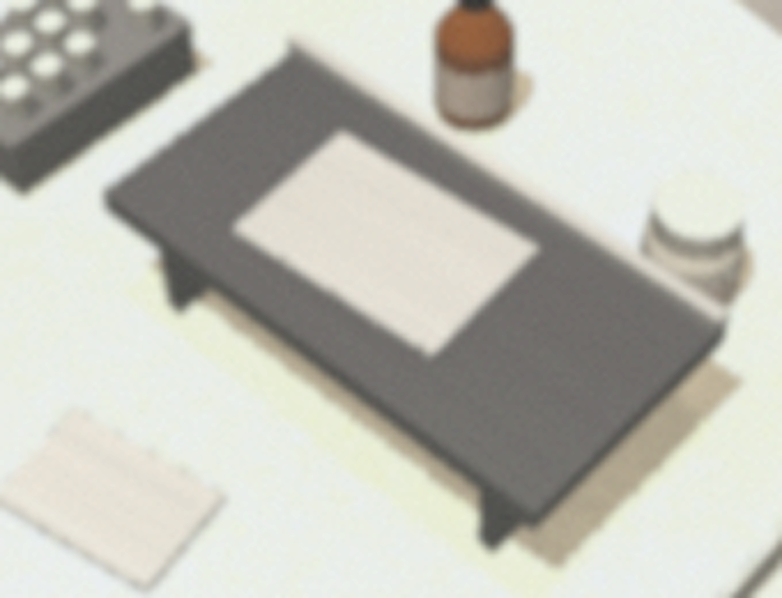

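```bash
cat >> h.py <<'E'
from scipy.optimize import least_squares
def contour(c,roi,thr,dark,k=4):
    x0,y0,x1,y1=roi;im=cv2.cvtColor(c["img"],6)[y0:y1,x0:x1]
    g=cv2.GaussianBlur(cv2.resize(im,None,fx=k,fy=k,interpolation=cv2.INTER_LINEAR),(5,5),0)
    b=((g<thr) if dark else (g>thr)).astype(np.uint8);b=cv2.morphologyEx(b,2,np.ones((9,9)))
    n,l,st,ce=cv2.connectedComponentsWithStats(b);i=1+np.argmax(st[1:,4])
    cn=max(cv2.findContours((l==i).astype(np.uint8),0,1)[0],key=cv2.contourArea).reshape(-1,2)
    return (cn+.5)/k-.5+[x0,y0]
def fitrect(w,xr,yr,p0,f=1.5):
    def res(p):
        t=p[2];d=w-p[:2];x=d@[np.cos(t),np.sin(t)];y=d@[-np.sin(t),np.cos(t)]
        e=np.stack([x-xr[0],xr[1]-x,y-yr[0],yr[1]-y]);return e[np.abs(e).argmin(0),np.arange(len(x))]
    r=least_squares(res,p0,loss="soft_l1",f_scale=f);return r.x,np.sqrt(np.mean(r.fun**2)),res(r.x)
def toL(L,w):
    d=np.array(w)-L[:2];t=L[2];return np.array([d@[np.cos(t),np.sin(t)],d@[-np.sin(t),np.cos(t)]]).T
def toW(L,l):
    t=L[2];return L[:2]+np.array(l)@np.array([[np.cos(t),np.sin(t)],[-np.sin(t),np.cos(t)]])
E
python3 - <<'E'
from workcell import robot
from h import *
c=robot.capture("top")
w=px2w(c,contour(c,(235,160,420,260),78,True),90)[:,:2]
L,e,_=fitrect(w,(-85,75),(-170,170),[567,37,.19]);print("L top",L,np.degrees(L[2]),e)
w=px2w(c,contour(c,(262,182,398,242),85,False),96)[:,:2]
P,e,_=fitrect(w,(-50,50),(-75,75),[563,51,.24]);print("P top",P,np.degrees(P[2]),e,"in L",toL(L,P[:2]))
s=robot.capture("side")
w=px2w(s,contour(s,(268,165,358,224),100,False),96)[:,:2]
P2,e,_=fitrect(w,(-50,50),(-75,75),[563,51,.24]);print("P side",P2,np.degrees(P2[2]),e)
np.save("L.npy",L)
# tray, bottle, rack outlines in ledge frame
print("tray top rim L",toL(L,px2w(c,[(433,179),(489,178),(494,249),(437,250)],45)[:,:2]).round(0).tolist())
print("bottle,jar top L",toL(L,px2w(c,[(282,128)],115)[:,:2]),toL(L,px2w(c,[(369,145)],75)[:,:2]))
st=robot.sense();print(st["time"])
E
```

```text
L top [5.68039708e+02 3.66452497e+01 1.82816010e-01] 10.474585808788035 1.5749999056442017
P top [5.63482312e+02 5.09377125e+01 2.48178007e-01] 14.219552377521767 0.5010549781020085 in L [-1.88308925 14.88281991]
P side [5.62830644e+02 4.86750115e+01 2.46919476e-01] 14.147443871885809 0.7008505706261116
tray top rim L [[86.0, -250.0], [91.0, -388.0], [-79.0, -387.0], [-82.0, -252.0]]
bottle,jar top L [[178.60491004 105.36942699]] [[156.52119869 -94.55756553]]
0.4
```

```bash
cat >> h.py <<'E'
def plan(robot,L,l,z,ang=None,cmd=None):
    "shift (cm, tool axes) from the current measured pose; ang: desired world angle of tool x relative to ledge x (deg)"
    s=robot.sense();R=s["tool_rot"];t=np.r_[toW(L,l),z]
    d=R.T@(t-s["tcp_pos"])/10
    a=np.degrees(np.arctan2(R[1,0],R[0,0]));turn=None
    if ang is not None: turn=(a-(ang+np.degrees(L[2]))+180)%360-180
    print("t",s["time"],"shift cm",d.round(2),"turn",turn,"tcp",s["tcp_pos"].round(1),"L",toL(L,s["tcp_pos"][:2]).round(1),"F",s["wrist_force"].round(1),"w",round(s["grip_width"],1))
E
python3 - <<'E'
from workcell import robot
from h import *
L=np.load("L.npy");plan(robot,L,(-80,15),150,90)
E
```

```text
t 0.4 shift cm [-34.51  45.37   8.13] turn -27.767405269306153 tcp [156.  501.2 231.2] L [-320.7  531.7] F [ 0.4 -1.4  0.1] w 85.2
```

```bash
python3 -m crank '[[-34.5,45.4,2,-27.8,100],[-34.5,45.4,2,-27.8,100],[-34.5,45.4,2,-27.8,100],[-34.5,45.4,2,-27.8,100],[-34.5,45.4,2,-27.8,100]]'; python3 - <<'E'
from workcell import robot
from h import *
L=np.load("L.npy");plan(robot,L,(-80,15),150,90)
E
```

```text
time: 0.9
tcp_pos: [293.1, 309.5, 223.3]
tool_rot: [[-0.186, 0.983, 0.001], [0.983, 0.186, 0.0], [0.0, 0.001, -1.0]]
wrist_force: [0.1, 0.7, 0.3]
grip_width: 85.2
t 0.9 shift cm [-30.39  13.93   7.33] turn 0.25364756919481124 tcp [293.1 309.5 223.3] L [-220.7  318.3] F [0.1 0.7 0.3] w 85.2
```

```bash
python3 -m crank '[[-30.4,13.9,2,0.2,100],[-30.4,13.9,2,0.2,100],[-30.4,13.9,2,0.2,100],[-30.4,13.9,2,0.2,100],[-30.4,13.9,2,0.2,100]]'; python3 - <<'E'
from workcell import robot
from h import *
L=np.load("L.npy");plan(robot,L,(-80,15),120,90)
E
```

```text
time: 1.4
tcp_pos: [436.8, 104.8, 208.4]
tool_rot: [[-0.179, 0.984, 0.001], [0.984, 0.179, 0.0], [0.0, 0.001, -1.0]]
wrist_force: [1.6, 1.4, -0.0]
grip_width: 85.2
t 1.4 shift cm [-7.57  3.68  8.85] turn -0.17632297245285145 tcp [436.8 104.8 208.4] L [-116.7   90.8] F [ 1.6  1.4 -0. ] w 85.2
```

```bash
python3 -m crank '[[-7.6,3.7,3,-0.2,100],[-7.6,3.7,6,-0.2,100],[-7.6,3.7,8.8,-0.2,100],[-7.6,3.7,8.8,-0.2,100],[-7.6,3.7,8.8,-0.2,100]]'; python3 - <<'E'
from workcell import robot
from h import *
L=np.load("L.npy");plan(robot,L,(-80,15),80,90)
for n in("top","side"):
    c=robot.capture(n);g=c["img"][130:290,220:430];cv2.imwrite(f"pics/{n}2.png",cv2.convertScaleAbs(cv2.resize(g,None,fx=3.7,fy=3.7,interpolation=2),alpha=1.6))
E
```

```text
time: 1.9
tcp_pos: [485.3, 38.8, 120.6]
tool_rot: [[-0.182, 0.983, -0.001], [0.983, 0.182, 0.0], [0.001, -0.001, -1.0]]
wrist_force: [-0.2, -0.1, 1.0]
grip_width: 85.2
t 1.9 shift cm [-0.22  0.1   4.06] turn 0.029225583617403572 tcp [485.3  38.8 120.6] L [-81.   17.2] F [-0.2 -0.1  1. ] w 85.2
```

View pics/side2.png

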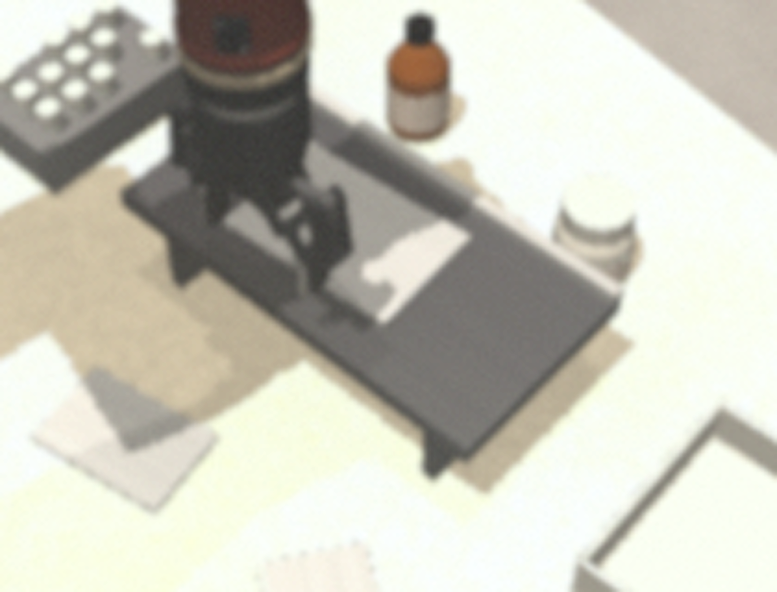

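View pics/top2.png

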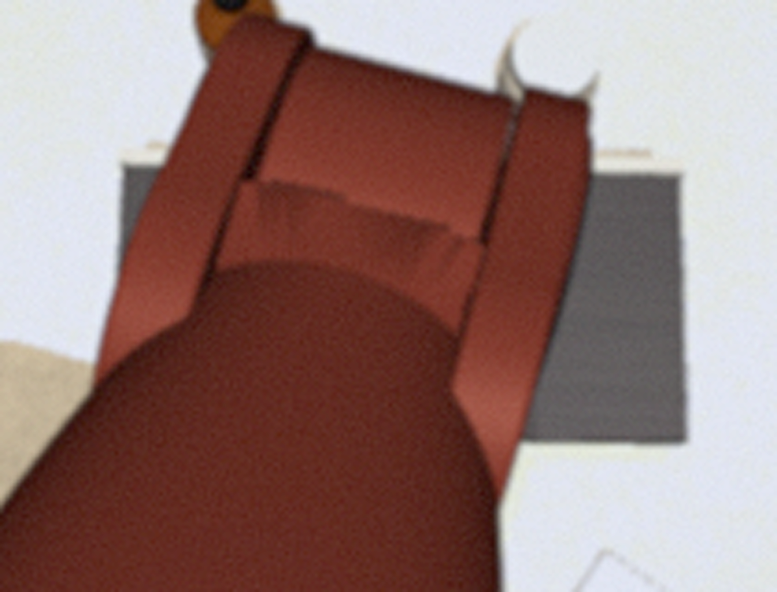

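The side picture shows the open fingers (tip at crop (318,288)) over the front of the board, in front of the plate edge. In the top picture the arm hides the plate. Next I go down and feel for the board.

```bash
python3 -m crank '[[-0.2,0.1,1.2,0,100],[-0.2,0.1,2.4,0,100],[-0.2,0.1,3.5,0,100],[-0.2,0.1,3.9,0,100],[-0.2,0.1,3.9,0,100]]'
```

```text
time: 2.5
tcp_pos: [486.8, 37.0, 80.8]
tool_rot: [[-0.183, 0.983, -0.001], [0.983, 0.183, 0.0], [0.0, -0.001, -1.0]]
wrist_force: [-0.3, 0.4, 0.4]
grip_width: 85.5
```

```bash
python3 -m crank '[[0,0,0.1,0,100],[0,0,0.2,0,100]]'; python3 -m crank '[[0,0,0.1,0,100],[0,0,0.15,0,100]]';python3 - <<'E'
from workcell import robot
from h import *
for n in("side",):
    c=robot.capture(n);g=c["img"][170:250,240:345];cv2.imwrite(f"pics/{n}3.png",cv2.convertScaleAbs(cv2.resize(g,None,fx=7,fy=7,interpolation=2),alpha=1.6))
E
```

```text
time: 2.7
tcp_pos: [487.6, 36.8, 79.6]
tool_rot: [[-0.182, 0.983, 0.001], [0.983, 0.182, -0.0], [-0.0, 0.001, -1.0]]
wrist_force: [-0.5, -0.3, 0.0]
grip_width: 85.4
time: 2.9
tcp_pos: [487.3, 36.8, 77.9]
tool_rot: [[-0.182, 0.983, 0.0], [0.983, 0.182, -0.0], [-0.0, 0.0, -1.0]]
wrist_force: [-0.0, 0.5, 0.3]
grip_width: 84.9
```

View pics/side3.png

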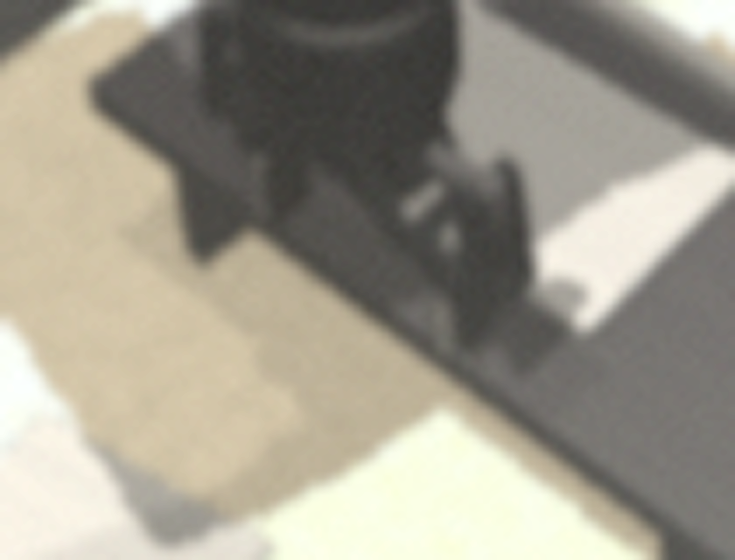

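The tips stand on the board by its front edge, clear of the plate and with no contact force. Pushing along tool +y, which is ledge +x.

```bash
python3 -m crank '[[0,0.5,-0.1,0,100],[0,1,-0.1,0,100],[0,1.5,-0.1,0,100],[0,2,-0.1,0,100],[0,2.5,-0.1,0,100]]';python3 -m crank '[[0,0.3,0,0,100],[0,0.6,0,0,100],[0,0.9,0,0,100],[0,1.2,0,0,100],[0,1.2,0,0,100]]'; python3 - <<'E'
from workcell import robot
from h import *
L=np.load("L.npy");plan(robot,L,(-36,15),79,90)
c=robot.capture("side");g=c["img"][150:250,240:370];cv2.imwrite(f"pics/side4.png",cv2.convertScaleAbs(cv2.resize(g,None,fx=6,fy=6,interpolation=2),alpha=1.6))
E
```

```text
time: 3.45
tcp_pos: [511.9, 41.5, 78.6]
tool_rot: [[-0.182, 0.983, -0.001], [0.983, 0.182, -0.0], [0.0, -0.001, -1.0]]
wrist_force: [-2.2, -0.9, -0.1]
grip_width: 85.2
time: 3.95
tcp_pos: [524.2, 43.6, 78.8]
tool_rot: [[-0.182, 0.983, 0.001], [0.983, 0.182, 0.0], [-0.0, 0.001, -1.0]]
wrist_force: [-0.2, -0.2, 0.7]
grip_width: 85.3
t 3.95 shift cm [ 0.02  0.58 -0.02] turn 0.036538970482666855 tcp [524.2  43.6  78.8] L [-41.8  14.8] F [-0.2 -0.2  0.7] w 85.3
```

View pics/side4.png

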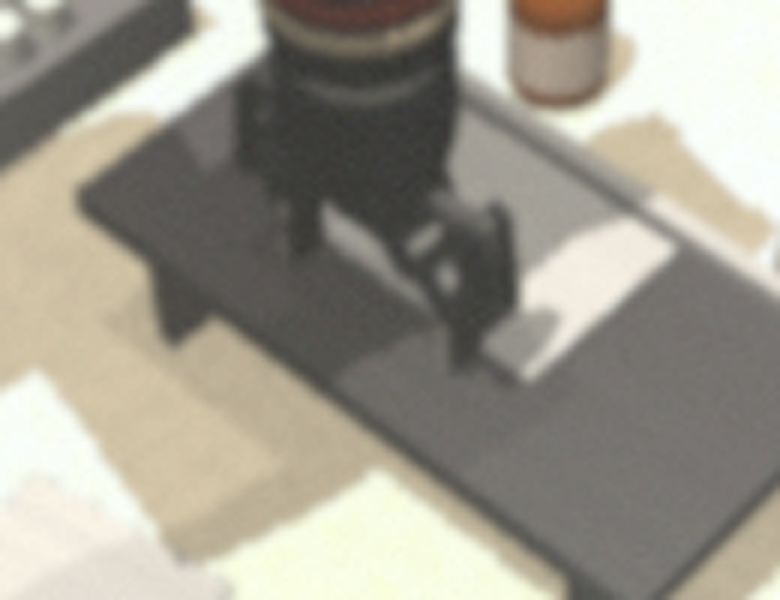

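The side picture shows the plate moved towards the upstand and nearly square to it, with a thin dark gap left at (640,200). I push on in small steps until the force rises.

```bash
python3 -m crank '[[0,0.2,0,0,100],[0,0.3,0,0,100],[0,0.4,0,0,100],[0,0.4,0,0,100]]';python3 -m crank '[[0,0.1,0,0,100],[0,0.2,0,0,100],[0,0.2,0,0,100]]'; python3 -m crank '[[0,0.1,0,0,100],[0,0.2,0,0,100],[0,0.2,0,0,100]]'; python3 - <<'E'
from workcell import robot
from h import *
L=np.load("L.npy");plan(robot,L,(-36,15),79,90)
E
```

```text
time: 4.4
tcp_pos: [527.5, 44.3, 78.8]
tool_rot: [[-0.182, 0.983, -0.0], [0.983, 0.182, 0.0], [0.0, -0.0, -1.0]]
wrist_force: [-1.3, 0.7, 2.1]
grip_width: 85.6
time: 4.7
tcp_pos: [528.7, 44.6, 78.6]
tool_rot: [[-0.182, 0.983, -0.002], [0.983, 0.182, -0.0], [0.0, -0.002, -1.0]]
wrist_force: [-3.8, -0.4, 3.8]
grip_width: 85.6
time: 5.0
tcp_pos: [528.8, 44.6, 78.4]
tool_rot: [[-0.182, 0.983, -0.005], [0.983, 0.182, -0.001], [-0.0, -0.005, -1.0]]
wrist_force: [-11.4, -3.7, 8.7]
grip_width: 85.8
t 5.0 shift cm [-0.    0.11 -0.06] turn 0.017199034746340658 tcp [528.8  44.6  78.4] L [-37.1  15. ] F [-11.4  -3.7   8.7] w 85.8
```

The force rises and the tip has stopped at 37 mm short of the ledge axis, so the plate is against the upstand. Backing off and going up.

```bash
python3 -m crank '[[0,-0.5,0,0,100],[0,-1,0,0,100],[0,-1,-2,0,100],[0,-1,-5,0,100],[0,-1,-7,0,100]]'; python3 - <<'E'
from workcell import robot
from h import *
L=np.load("L.npy");plan(robot,L,(25,125),150,0)
plan(robot,L,(25,125),150,180)
print(robot.sense()["qpos"].round(0))
c=robot.capture("side");g=c["img"][150:250,240:370];cv2.imwrite(f"pics/side5.png",cv2.convertScaleAbs(cv2.resize(g,None,fx=6,fy=6,interpolation=2),alpha=1.6))
E
```

```text
time: 5.5
tcp_pos: [522.4, 43.2, 150.5]
tool_rot: [[-0.182, 0.983, 0.002], [0.983, 0.182, 0.0], [-0.0, 0.002, -1.0]]
wrist_force: [-0.9, -0.1, 0.3]
grip_width: 85.5
t 5.5 shift cm [11.02  6.88  0.06] turn 90.0355626958318 tcp [522.4  43.2 150.5] L [-43.7  14.7] F [-0.9 -0.1  0.3] w 85.5
t 5.5 shift cm [11.02  6.88  0.06] turn -89.96443730416824 tcp [522.4  43.2 150.5] L [-43.7  14.7] F [-0.9 -0.1  0.3] w 85.5
[ -3.  20. -17.  53.   0. -14.]
```

View pics/side5.png

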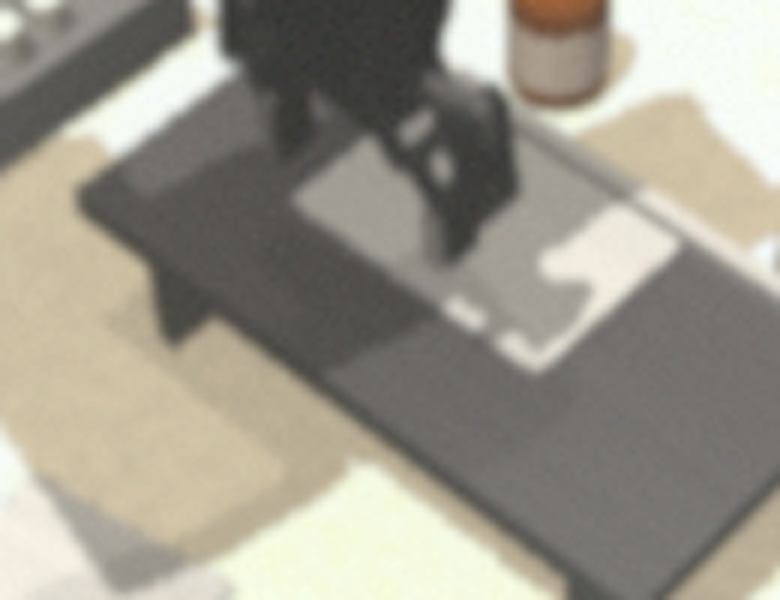

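The plate's long side now lies along the upstand. Next I turn the jaws along ledge x, half open, and go beyond the plate's +y end.

```bash
python3 -m crank '[[4,2,0,90,50],[8,5,0,90,50],[11,6.5,0,90,50],[11,6.5,0,90,50],[11,6.5,0,90,50]]' | head -2; python3 - <<'E'
from workcell import robot
from h import *
L=np.load("L.npy");plan(robot,L,(20,125),120,0)
E
```

```text
time: 6.05
tcp_pos: [565.8, 164.6, 148.4]
t 6.05 shift cm [-0.17  0.    2.84] turn 47.63116775856054 tcp [565.8 164.6 148.4] L [ 21.1 126.2] F [-0.7 -0.4 -0.1] w 42.5
```

```bash
python3 -m crank '[[-0.1,0,0,47.6,50],[-0.1,0,0,47.6,50],[-0.1,0,0,47.6,50],[-0.1,0,0,47.6,50],[-0.1,0,0,47.6,50]]' | head -2; python3 -m crank '[[0,0,1,5,50],[0,0,2,5,50],[0,0,3,5,50],[0,0,3,5,50]]';python3 - <<'E'
from workcell import robot
from h import *
L=np.load("L.npy");plan(robot,L,(20,125),100,0)
c=robot.capture("side");g=c["img"][140:240,240:370];cv2.imwrite(f"pics/side6.png",cv2.convertScaleAbs(cv2.resize(g,None,fx=6,fy=6,interpolation=2),alpha=1.6))
c=robot.capture("top");g=c["img"][130:290,220:430];cv2.imwrite(f"pics/top6.png",cv2.convertScaleAbs(cv2.resize(g,None,fx=3.7,fy=3.7,interpolation=2),alpha=1.6))
E
```

```text
time: 6.55
tcp_pos: [565.2, 162.4, 148.7]
time: 6.95
tcp_pos: [563.9, 162.1, 117.0]
tool_rot: [[0.983, 0.182, -0.003], [0.182, -0.983, -0.0], [-0.003, -0.0, -1.0]]
wrist_force: [-0.5, 0.0, 0.8]
grip_width: 42.4
t 6.95 shift cm [ 0.13 -0.08  1.7 ] turn 0.009259051858123257 tcp [563.9 162.1 117. ] L [ 18.7 124.2] F [-0.5  0.   0.8] w 42.4
```

View pics/side6.png

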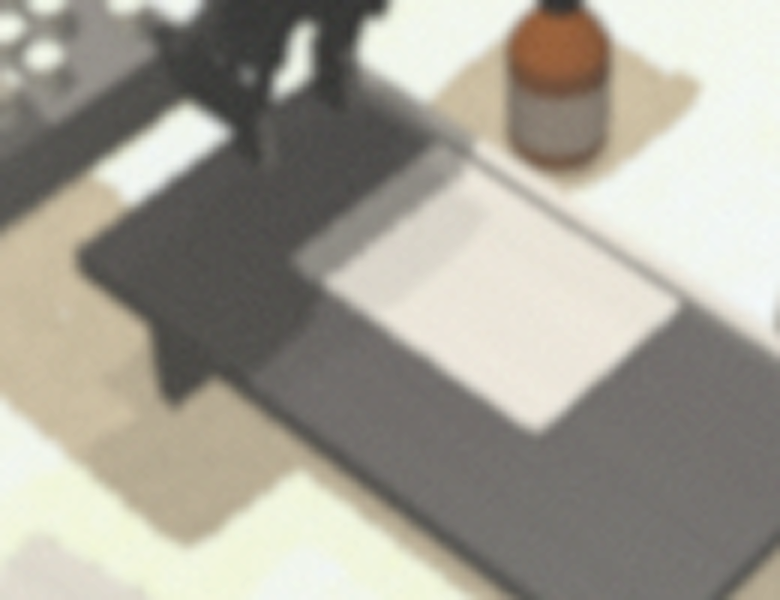

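View pics/top6.png

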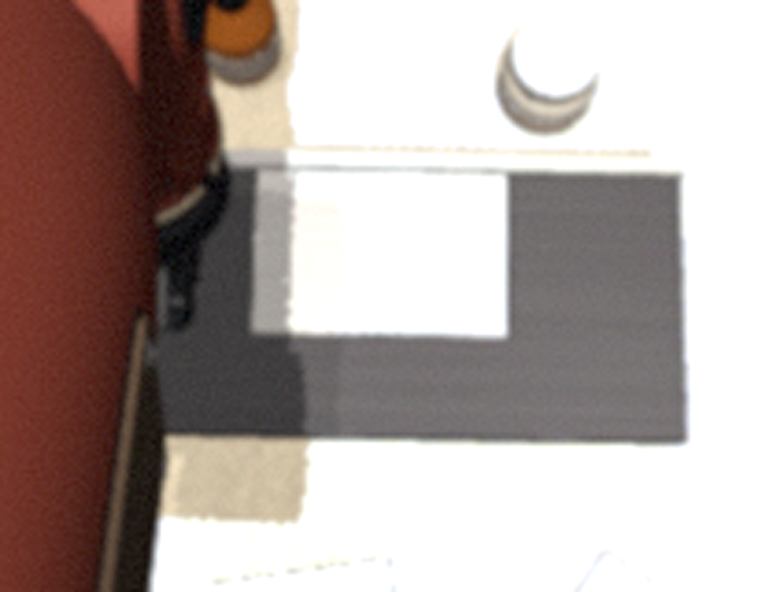

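The plate is flush with the upstand (top crop: plate corners (255,170)-(508,335)), and the fingers are clear beyond its +y end. Going down carefully until the tips touch the board.

```bash
python3 -m crank '[[0.1,0,1,0,50],[0.1,0,2,0,50],[0.1,0,2.4,0,50],[0.1,0,2.5,0,50],[0.1,0,2.5,0,50]]'; for i in 1; do python3 -m crank '[[0,0,0.1,0,50],[0,0,0.2,0,50],[0,0,0.2,0,50]]'; done
```

```text
time: 7.55
tcp_pos: [565.8, 162.4, 93.5]
tool_rot: [[0.984, 0.18, -0.0], [0.18, -0.984, -0.0], [-0.0, 0.0, -1.0]]
wrist_force: [-0.1, 0.4, 0.9]
grip_width: 42.7
time: 7.85
tcp_pos: [565.9, 162.5, 91.8]
tool_rot: [[0.984, 0.18, 0.0], [0.18, -0.984, -0.0], [0.0, 0.0, -1.0]]
wrist_force: [-0.3, 0.2, 0.4]
grip_width: 42.8
```

```bash
python3 -m crank '[[0,0,0.1,0,50],[0,0,0.2,0,50],[0,0,0.2,0,50]]' 
```

```text
time: 8.15
tcp_pos: [565.8, 162.5, 89.6]
tool_rot: [[0.984, 0.18, -0.0], [0.18, -0.984, -0.0], [-0.0, 0.0, -1.0]]
wrist_force: [0.1, 0.4, 0.4]
grip_width: 42.4
```

```bash
python3 -m crank '[[0,0,0.1,0,50],[0,0,0.2,0,50],[0,0,0.2,0,50]]'; python3 -m crank '[[0,0,0.1,0,50],[0,0,0.1,0,50]]' 
```

```text
time: 8.45
tcp_pos: [566.0, 162.5, 88.2]
tool_rot: [[0.984, 0.18, 0.0], [0.18, -0.984, 0.0], [0.0, 0.0, -1.0]]
wrist_force: [-1.5, -0.1, 5.2]
grip_width: 42.4
time: 8.65
tcp_pos: [566.0, 162.6, 88.2]
tool_rot: [[0.984, 0.18, 0.001], [0.18, -0.984, 0.0], [0.001, 0.0, -1.0]]
wrist_force: [-5.1, -0.5, 15.1]
grip_width: 42.6
```

The board is touched at TCP z 88.2. Rising 2 mm, then pushing along tool +y, which is ledge -y.

```bash
python3 -m crank '[[0,0,-0.3,0,50],[0,0,-0.35,0,50],[0,0.5,-0.35,0,50],[0,1,-0.35,0,50],[0,1.5,-0.35,0,50]]'; python3 -m crank '[[0,0.6,0,0,50],[0,1.2,0,0,50],[0,1.8,0,0,50],[0,2.4,0,0,50],[0,3,0,0,50]]';  python3 - <<'E'
from workcell import robot
from h import *
L=np.load("L.npy");plan(robot,L,(20,-40),90.2,0)
c=robot.capture("side");g=c["img"][140:240,240:370];cv2.imwrite(f"pics/side7.png",cv2.convertScaleAbs(cv2.resize(g,None,fx=6,fy=6,interpolation=2),alpha=1.6))
E
```

```text
time: 9.15
tcp_pos: [568.6, 147.2, 90.0]
tool_rot: [[0.984, 0.18, -0.0], [0.18, -0.984, -0.0], [-0.0, 0.0, -1.0]]
wrist_force: [-1.4, -0.3, 0.4]
grip_width: 42.7
time: 9.65
tcp_pos: [574.0, 117.8, 90.2]
tool_rot: [[0.984, 0.18, -0.0], [0.18, -0.984, 0.0], [-0.0, -0.0, -1.0]]
wrist_force: [0.3, 0.8, 0.4]
grip_width: 42.9
t 9.65 shift cm [-0.04 11.87 -0.  ] turn -0.1141126962391752 tcp [574.  117.8  90.2] L [20.6 78.7] F [0.3 0.8 0.4] w 42.9
```

View pics/side7.png

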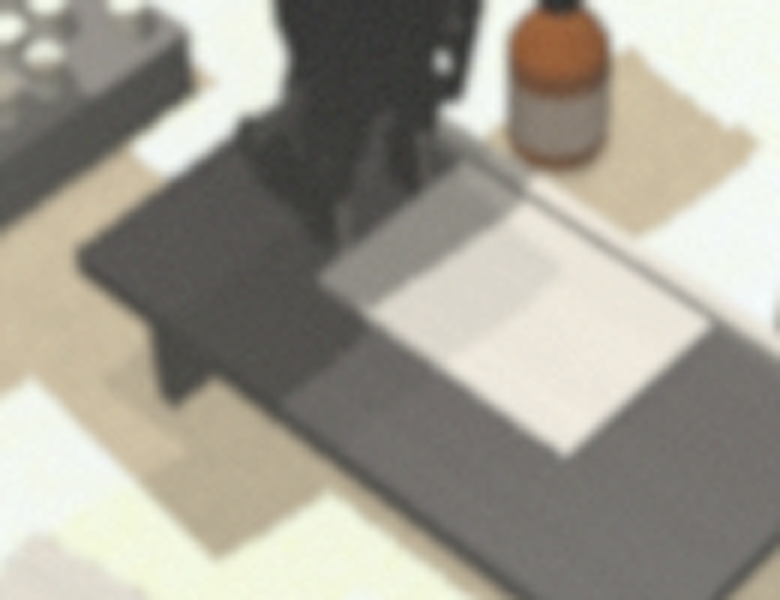

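The side picture shows the plate sliding along the upstand, its front corner moved from (538,435) to (565,458), and still parallel. Continuing.

```bash
python3 -m crank '[[0,0.8,0,0,50],[0,1.6,0,0,50],[0,2.4,0,0,50],[0,3.2,0,0,50],[0,4,0,0,50]]'; python3 -m crank '[[0,0.8,0,0,50],[0,1.6,0,0,50],[0,2.4,0,0,50],[0,3.2,0,0,50],[0,4,0,0,50]]';  python3 - <<'E'
from workcell import robot
from h import *
L=np.load("L.npy");plan(robot,L,(20,-40),90.2,0)
c=robot.capture("side");g=c["img"][140:270,250:420];cv2.imwrite(f"pics/side8.png",cv2.convertScaleAbs(cv2.resize(g,None,fx=4.6,fy=4.6,interpolation=2),alpha=1.6))
E
```

```text
time: 10.2
tcp_pos: [581.3, 78.1, 90.3]
tool_rot: [[0.984, 0.18, -0.0], [0.18, -0.984, 0.0], [-0.0, -0.0, -1.0]]
wrist_force: [-0.9, 1.1, 0.4]
grip_width: 42.7
time: 10.7
tcp_pos: [588.5, 38.9, 90.3]
tool_rot: [[0.984, 0.18, -0.0], [0.18, -0.984, -0.0], [-0.0, 0.0, -1.0]]
wrist_force: [0.2, 1.3, 0.5]
grip_width: 42.9
t 10.7 shift cm [-0.05  3.85  0.01] turn -0.11147532173944796 tcp [588.5  38.9  90.3] L [20.5 -1.5] F [0.2 1.3 0.5] w 42.9
```

View pics/side8.png

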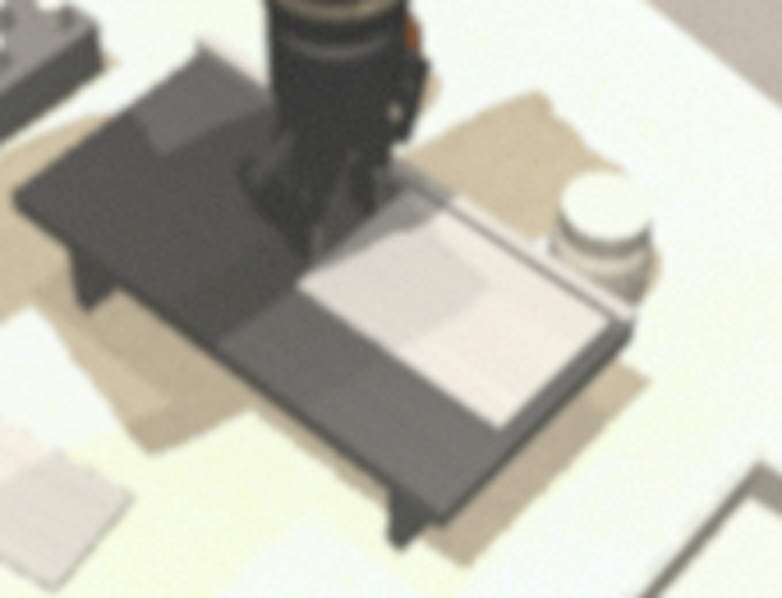

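The leading edge is just short of the board's end (crop (505,428)-(608,322)), which agrees with the estimate of y about -163. Another 42 mm, then I measure.

```bash
python3 -m crank '[[0,0.8,0,0,50],[0,1.6,0,0,50],[0,2.4,0,0,50],[0,3.2,0,0,50],[0,4,0,0,50]]'; python3 -m crank '[[0,0.2,0,0,50],[0,0.2,0,0,50]]';  python3 - <<'E'
from workcell import robot
from h import *
L=np.load("L.npy");plan(robot,L,(20,-56),90.2,0)
c=robot.capture("side");g=c["img"][160:270,290:420];cv2.imwrite(f"pics/side9.png",cv2.convertScaleAbs(cv2.resize(g,None,fx=5.4,fy=5.4,interpolation=2),alpha=1.6))
c=robot.capture("top");g=c["img"][140:270,290:480];cv2.imwrite(f"pics/top9.png",cv2.convertScaleAbs(cv2.resize(g,None,fx=4,fy=4,interpolation=2),alpha=1.6))
E
```

```text
time: 11.25
tcp_pos: [595.7, -0.5, 90.3]
tool_rot: [[0.984, 0.18, -0.0], [0.18, -0.984, 0.0], [0.0, -0.0, -1.0]]
wrist_force: [-0.7, 0.6, 1.8]
grip_width: 42.9
time: 11.45
tcp_pos: [596.1, -2.4, 90.2]
tool_rot: [[0.984, 0.179, 0.0], [0.179, -0.984, -0.0], [0.0, 0.0, -1.0]]
wrist_force: [0.6, 0.2, -0.7]
grip_width: 42.6
t 11.45 shift cm [-0.05  1.25  0.01] turn -0.15405819569534174 tcp [596.1  -2.4  90.2] L [ 20.5 -43.5] F [ 0.6  0.2 -0.7] w 42.6
```

View pics/side9.png

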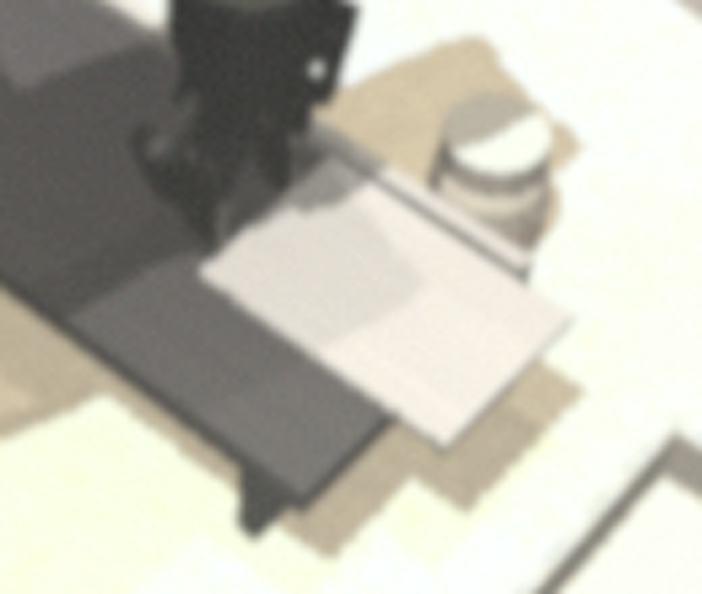

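View pics/top9.png

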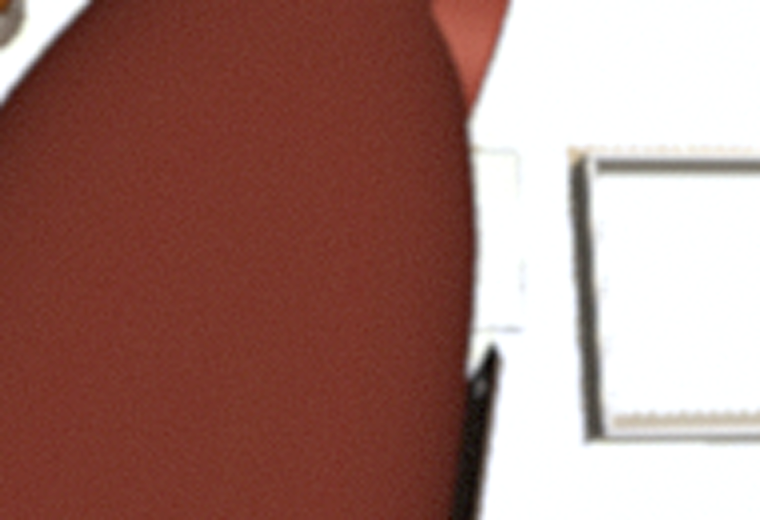

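```bash
python3 - <<'E'
from workcell import robot
from h import *
L=np.load("L.npy");c=robot.capture("side");t=robot.capture("top")
print(toL(L,px2w(c,[(372.4,243),(396.1,218.9),(327.6,209.6)],96)[:,:2]).round(1))
print("board end corner side",toL(L,px2w(c,[(290+303/5.4,160+496/5.4)],90)[:,:2]).round(1))
print(toL(L,px2w(t,[(419.75,178),(420,222.5)],96)[:,:2]).round(1))
E
```

```text
[[ -27.5 -207.5]
 [  71.  -207.4]
 [ -23.5  -57.7]]
board end corner side [[ -86.7 -174. ]]
[[  73.1 -205.3]
 [ -27.9 -202.1]]
```

Both cameras put the leading edge at y about -204, after the 3-4 mm offset the side view shows on the board's corner. So the plate is at y about -129. I push 14 mm more, for -143, then back off and go up.

```bash
python3 -m crank '[[0,0.5,0,0,50],[0,0.9,0,0,50],[0,1.2,0,0,50],[0,1.4,0,0,50],[0,1.4,0,0,50]]'; python3 -m crank '[[0,-0.5,0,0,50],[0,-1.5,0,0,50],[0,-2,-3,0,50],[0,-4,-7,0,50],[0,-8,-11,0,50]]';python3 -m crank '[[0,-5,-1,0,50],[0,-10,-1,0,50],[0,-15,-1,0,50],[0,-20,-1,0,50],[0,-22,-1,0,50]]';  python3 - <<'E'
from workcell import robot
from h import *
L=np.load("L.npy");plan(robot,L,(20,-56),90.2,0)
c=robot.capture("side");g=c["img"][160:270,290:420];cv2.imwrite(f"pics/side10.png",cv2.convertScaleAbs(cv2.resize(g,None,fx=5.4,fy=5.4,interpolation=2),alpha=1.6))
c=robot.capture("top");g=c["img"][140:270,290:480];cv2.imwrite(f"pics/top10.png",cv2.convertScaleAbs(cv2.resize(g,None,fx=4,fy=4,interpolation=2),alpha=1.2))
E
```

```text
time: 12.15
tcp_pos: [598.6, -16.0, 90.2]
tool_rot: [[0.984, 0.179, 0.0], [0.179, -0.984, -0.0], [-0.0, 0.0, -1.0]]
wrist_force: [0.3, -0.3, 0.8]
grip_width: 42.8
time: 12.65
tcp_pos: [584.9, 58.6, 197.1]
tool_rot: [[0.984, 0.178, 0.0], [0.178, -0.984, -0.001], [0.0, 0.001, -1.0]]
wrist_force: [1.6, 0.4, -0.3]
grip_width: 42.7
time: 13.15
tcp_pos: [543.5, 279.6, 205.7]
tool_rot: [[0.983, 0.184, -0.0], [0.184, -0.983, 0.001], [0.0, -0.001, -1.0]]
wrist_force: [-0.1, -0.9, -0.6]
grip_width: 42.6
t 13.15 shift cm [-0.06 29.95 11.52] turn 0.10439306474629007 tcp [543.5 279.6 205.7] L [ 20.  243.4] F [-0.1 -0.9 -0.6] w 42.6
```

View pics/side10.png

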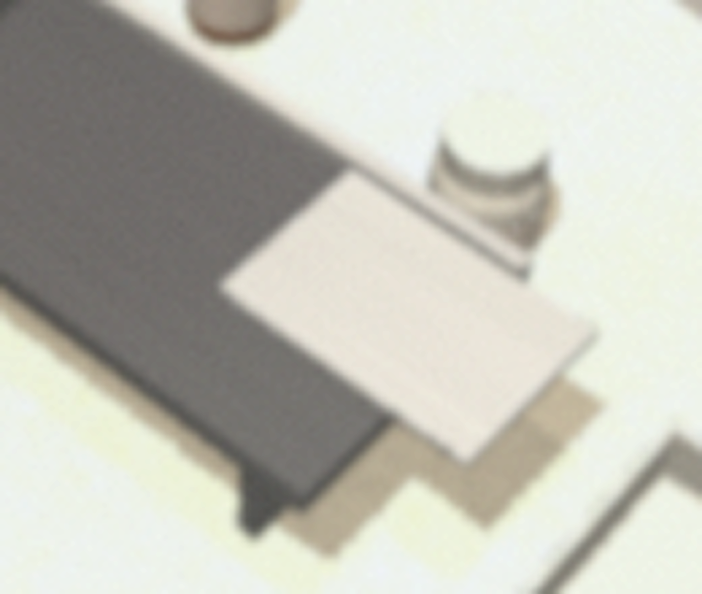

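View pics/top10.png

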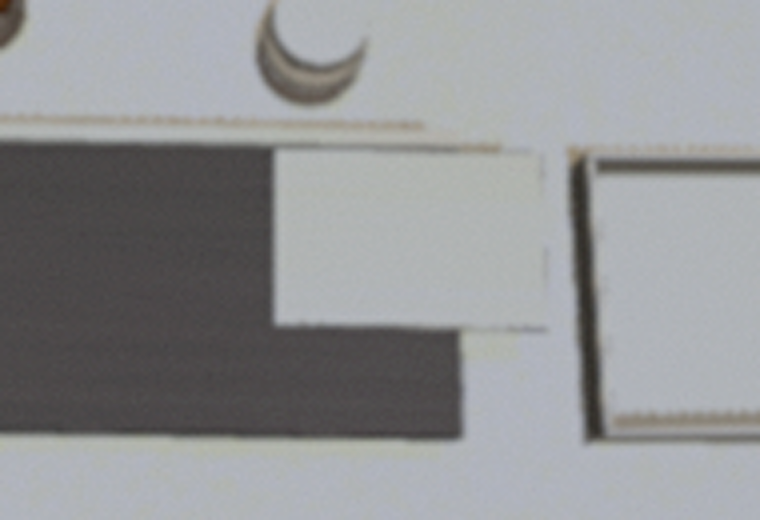

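```bash
python3 - <<'E'
from workcell import robot
from h import *
L=np.load("L.npy");c=robot.capture("side");t=robot.capture("top")
u=lambda P:[(290+x/4,140+y/4) for x,y in P]
v=lambda P:[(290+x/5.4,160+y/5.4) for x,y in P]
f=lambda c,p,z:toL(L,px2w(c,p,z)[:,:2]).round(1).tolist()
print("top plate",f(t,u([(273,150),(273,325),(547,330),(542,152)]),96),"board",f(t,u([(461,437),(461,332)]),90))
p=v([(350,168),(218,285),(467,464),(598,330)])
print("side plate",f(c,p,96),"board",f(c,v([(303,496),(390,415)]),90))
P,e,_=fitrect(px2w(c,p,96)[:,:2],(-50,50),(-75,75),toW(L,(25,-140)).tolist()+[L[2]]);print("side fit L",toL(L,P[:2]),np.degrees(P[2]-L[2]),e)
s=c;g=None
print("tray now",f(t,[(433,179),(489,178),(494,249),(437,250)],45))
print(robot.sense()["time"],robot.sense()["wrist_force"])
E
```

```text
top plate [[71.5, -67.0], [-27.2, -66.6], [-27.7, -217.1], [73.3, -218.4]] board [[-86.2, -169.2], [-28.5, -170.7]]
side plate [[72.5, -70.1], [-26.5, -69.9], [-27.6, -220.1], [73.2, -220.4]] board [[-86.7, -174.0], [-26.5, -175.4]]
side fit L [  22.44261913 -295.26840216] -0.14183993216236654 0.3857321243777183
tray now [[85.8, -249.9], [91.3, -387.6], [-79.1, -387.2], [-82.3, -252.0]]
13.35 [ 0.01606548 -0.54550134  0.02438464]
```

```bash
python3 - <<'E'
from workcell import robot
from h import *
c=robot.capture("side")["img"];a=cv2.imread("pics/side0.png")
for n,(x0,y0,x1,y1) in dict(tray=(370,238,460,320),rack=(212,130,250,182),bottle=(322,130,345,168),jar=(366,175,396,205)).items():
    d=cv2.phaseCorrelate(np.float32(cv2.cvtColor(a[y0:y1,x0:x1],6)),np.float32(cv2.cvtColor(c[y0:y1,x0:x1],6)));print(n,d)
robot.job_done()
E
```

```text
tray ((0.01075009424210549, 0.0028733091278922984), 0.7988129253151977)
rack ((0.3243556373259757, -0.11591903362153388), 0.8855316343130889)
bottle ((0.03454530657049304, 0.10982172532224155), 0.9719862033923466)
jar ((0.18015129380560246, -0.14622789367382083), 0.6041490846210056)
the job is handed in; nothing more can be done
```

I pushed the plate against the upstand with both fingertips, then slid it along the upstand to the tray (-y) end. It was never lifted. I backed the arm off and handed the job in at about 13.4 s.

**Last checks:**
- **Along the ledge:** the plate's origin is at y about -142 mm, so about 47 mm sticks out past the end (35 to 62 mm allowed).
- **Against the upstand:** x is about 22.5 to 24 mm (17 to 30 mm allowed), within about 0.5° of parallel. It looks flat in both views, and the arm was well clear with near-zero wrist force.
- **Other things:** image comparison from the side view shows the tray, rack, bottle and jar shifted by less than 0.4 pixel.

**What disagreed:**
- The raw side-camera reading gave y about -145 mm. That view also places the board's end about 4.5 mm too far out, so I trusted the value corrected for that, about -141 mm, which agrees with the top camera.
- A four-point rectangle fit on the side view converged to a wrong y (-295 mm). I discarded that y and used the measured corners.

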